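# Tip the spent pens through the slot, park the tray

### The arm

A 6-joint arm with a two-finger parallel gripper is mounted at the origin on a cart in front of the work surface, level with it; the furniture and walls round the work are solid. World frame = base frame: x ahead of the robot, y to its left, z up, the work surface at z = 0. Lengths are in m, angles in rad, forces in N, time in s.
With the tool pointing down it reaches from about 0.25 to 0.775 m from the base axis. Payload 8.9 kg.
Tool frame: the origin (TCP) lies midway between the tips of the shut fingers; the grasp point (between the pads) lies 19 mm behind it (env.pinch_z is the distance from the TCP to the grasp point, in m); x points along the fingers, y is the direction in which the jaws open and shut, and the axes are right-handed (so a half turn about x gives the same grasp; the last joint's range is limited). The gripper opens to 85 mm and grips with 20 to 120 N. Pads are 22 mm wide; open, the fingers measure 114 mm over their backs; the gripper's body (76 mm by 85 mm) begins 54 mm behind the grasp point. The pads swing forward as they close: fully open they stand 13 mm farther back than shut.
Start: joints at [-1.353, 0.291, -0.153, 1.127, 0, 1.431], TCP at [0.183, -0.492, 0.231] pointing down, gripper open.
Joint ranges: [-2.52, 2.52], [-0.91, 1.74], [-1.3, 1.37], [-1.96, 2.02], [-1.52, 1.47], [-3.14, 3.14]. Speed limits (rad/s): [2.22, 2.22, 2.79, 3.14, 3.14, 3.14].

### API

Orientations are given as a 3x3 rotation matrix whose columns are the frame's x, y, z axes.
In Python, from cell import env gives the robot as it stands. The module is installed in compiled form; this text tells all that it offers. Calls block until the motion is done:
- env.move_ptp(position, orientation): joint-space move of the TCP to a pose.
- env.movel(position, orientation=None, vel=0.15): straight line of the TCP; orientation=None keeps the orientation; vel is the mean speed in m/s.
- env.goto_joints(angles): joint-space move.
- env.grip(opening, force=None): finger opening in m; force is the grip in N (None keeps the last); returns when the fingers have stopped.
- env.sleep(seconds).
- env.ik(position, orientation): joint angles nearest the present ones, or None.
- env.state(): the state.
- env.read_camera(name): name is "scene" or "top" or "wrist"; returns the picture (420x560x3 uint8, blue, green, red); there is no depth.
- env.camera_params(name): a dict with "vertical_fov" (degrees; the focal length in pixels is half the picture's height over the tangent of half this angle, whatever the lens; pixels are square), "cx", "cy" (the principal point, pixels), "cam_to_world" (4x4, takes a point from camera to world coordinates); the wrist camera has in their place "T_tool_cam" (4x4, takes a point from camera to tool coordinates, whose origin is the TCP and whose axes are the tool frame's). Camera axes: x right, y down, z forward; pixel columns grow to the right and rows downward; lengths in m; the calibration is good to about 2 mm. The wrist camera is an equidistant fisheye: a pixel r from the principal point sees the ray r / f radians off the axis. A picture is of the moment at which its call begins: read the wrist's pose just before it. camera_params takes no time and is no camera call.
A pose or a line that the arm cannot do raises env.MotionError and nothing moves.
- env.close_job(): hands the job in, once; it reports no verdict.
The state is a dict: "t": time; "q": joint angles; "joint_vel": joint speeds; "joint_efforts": joint torques, N m; "position": TCP position; "ee_rot": TCP orientation; "contact_force": force on the tool from outside, world axes, zero at the start; "torque": the same for the moment, N m; "gripper_width": finger opening in m.
Only numpy, scipy, OpenCV 4.12 (cv2) and the standard library are available. Lean on these libraries where they do the work, as an engineer would, in place of code of your own. Each camera call takes 0.05 s, during which the arm holds its last target. There are 200 camera calls.

### The job

Empty the white pen tray: lift it by its steel rod with all three pens in it, carry it over the grey slot box, turn it so the pens lie along the slot and tip all of them in through the slot. Then park the empty tray flat on the bench with the tail of its rod pressed fully down between the spring fingers of the clip. Do not knock over or shift the tubes and bottles standing around.

Things in the scene. Friction and masses are not known exactly. Their poses are not given: they have to be found in the camera images.
- pen_tray: loose white tray, 0.14 to 0.24 kg, origin at the centre of its flat underside. Pan 66 mm (x) by 160 mm (y), front (+x) open, 36 mm walls at the back (inner face x = -29 mm) and at both ends (150 mm apart inside). The floor rises 15 deg from the back (4 mm high) to the front edge, so pens lie at the back; tipping the tray forward by 35 to 45 deg rolls them all out over the front edge
- rod_grip (a point): on the axis of the tray's steel rod, over the middle of the pan (tray frame 0, 0, 64 mm). The rod is round, 14 mm in diameter, runs along the tray's x from -95 to +27 mm at 64 mm height, on one post on the back wall (x = -38 to -28 mm). In front of the post it is free above the pan, to be gripped across with the jaws closing along the tray's y
- rod_tail (a point): on the tray rod's axis behind the post (tray frame -60, 0, 64 mm): this part goes into the clip; the rod goes on for 35 mm behind it
- lip (a point): middle of the tray's open front edge (tray frame 33, 0, 21 mm)
- pen_0: marker pen, 12 mm in diameter, 134 mm long along its y axis, origin mid-length on the underside; starts lying in the tray along the tray's y. The three pens are alike for this job
- pen_1: marker pen, 12 mm in diameter, 134 mm long along its y axis, origin mid-length on the underside; starts lying in the tray along the tray's y. The three pens are alike for this job
- pen_2: marker pen, 12 mm in diameter, 134 mm long along its y axis, origin mid-length on the underside; starts lying in the tray along the tray's y. The three pens are alike for this job
- slot_box: fixed grey box, 84 mm (x) by 180 mm (y), clear wall on its -x side, top plate 80 mm high, inner floor 5 mm high, origin at the centre of its underside. The slot in its top runs along y. Can be filled from either long side (+x or -x)
- slot (a point): centre of the slot, 80 mm above the bench. The slot is 26 mm wide and 160 mm long; sloping steel guards on its long edges make a shallow funnel over it, mouth 58 mm wide (x) and 160 mm long (y), rim 103 mm above the bench, closed at the ends
- clip: fixed parking clip; its origin and axes are where the tray's origin and axes lie when it is parked, standing on the bench. Its stand (foot 34 x 70 mm) is centred 60 mm behind that origin (at -x) and carries two upright sprung steel fingers, 16 mm long in x, 84 mm high, flared to about 30 mm apart at the top, throat 9 mm wide at 72 mm height
- clip_seat (a point): where rod_tail lies when the rod is fully home in the clip (clip frame -60, 0, 64 mm). The rod goes in from above, past the throat, with a push of about 5 to 12 N at the clip, and is then held while the tray stands flat on the bench
- tube_a: bystander: 50 ml screw-cap tube standing on the bench, 33 mm wide, 112 mm tall, origin at the centre of its foot
- tube_b: bystander: second such tube
- wash: bystander: white wash bottle with a bent spout standing on the bench, 95 x 64 mm, 205 mm tall, origin at the centre of its foot
- bottle: bystander: white screw-cap bottle standing on the bench, 68 mm wide, 138 mm tall, origin at the centre of its foot

How it is judged:
By the outcome, as a careful person would: the job done as asked, in the order asked, and still so for the second after the job is handed in, with the robot touching nothing.
It also fails if it takes over 48 s, if anything falls off the work surface, if the arm or the gripper's body presses on something with over 40 N, if the wrist force passes 120 N, or if a joint passes its speed limit or range.

## Working session

There is one attempt and no reset: what is moved stays moved. The work goes in short steps, each a Python script; the robot and the scene stay as the last script left them, time stands still between calls to the robot, and variables do not carry over. Pictures are saved under pics/ and viewed, about 8 in all and at most 12, crops included, and the job is handed in when it is done.

```bash
mkdir -p pics; python3 - <<'E'
from cell import env
import cv2,numpy as np
np.set_printoptions(precision=4,suppress=True)
for n in("top","scene"):
    cv2.imwrite(f"pics/{n}0.png",env.read_camera(n)); p=env.camera_params(n); print(n,p)
print(env.camera_params("wrist"),env.pinch_z,env.state()["t"])
E
```

```text
top {'vertical_fov': 49.10682443757941, 'cx': 275.42645425441964, 'cy': 210.77020345388894, 'cam_to_world': array([[ 0.0277, -0.997 ,  0.0725,  0.5053],
       [-0.9996, -0.0273,  0.0072, -0.0147],
       [-0.0052, -0.0727, -0.9973,  1.2067],
       [ 0.    ,  0.    ,  0.    ,  1.    ]])}
scene {'vertical_fov': 47.35143659910772, 'cx': 275.5064661206583, 'cy': 212.30229934531107, 'cam_to_world': array([[ 0.9944,  0.0509, -0.0926,  0.7268],
       [ 0.1036, -0.6448,  0.7573, -1.0898],
       [-0.0212, -0.7627, -0.6464,  0.9755],
       [ 0.    ,  0.    ,  0.    ,  1.    ]])}
{'vertical_fov': 65.70646984690485, 'cx': 281.8593996290818, 'cy': 212.75187212584896, 'T_tool_cam': array([[ 0.001 , -0.2795,  0.9602, -0.142 ],
       [ 1.    ,  0.0002, -0.001 ,  0.0002],
       [ 0.0001,  0.9602,  0.2795, -0.0712],
       [ 0.    ,  0.    ,  0.    ,  1.    ]])} 0.0187 0.1
```

View pics/top0.png

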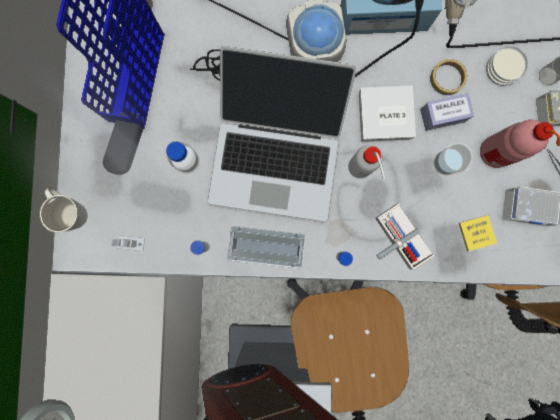

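View pics/scene0.png

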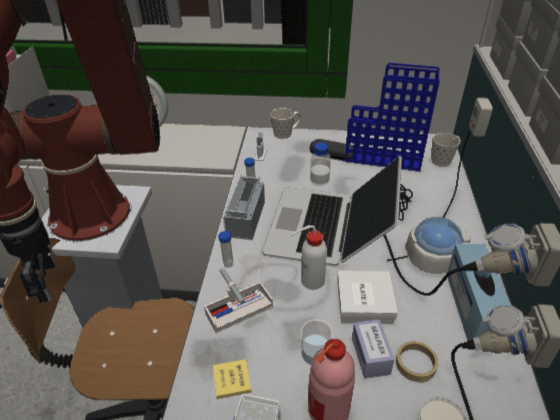

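```bash
python3 - <<'E'
import cv2,numpy as np
a=cv2.imread("pics/top0.png"); b=cv2.imread("pics/scene0.png")
r=lambda im,x,y,w,h,W,H:cv2.resize(im[y:y+h,x:x+w],(W,H),interpolation=cv2.INTER_CUBIC)
o=np.zeros((600,800,3),np.uint8)
o[:300,:400]=r(a,355,195,100,75,400,300)     # tray x4
o[:300,400:]=r(a,100,220,100,75,400,300)   # clip x4
o[300:,:400]=r(a,220,210,100,75,400,300)   # box x4
o[300:,400:]=r(b,190,120,133,100,400,300)   # scene clip x3
cv2.imwrite("pics/crop1.png",o)
E
```

```text
(no output)
```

View pics/crop1.png

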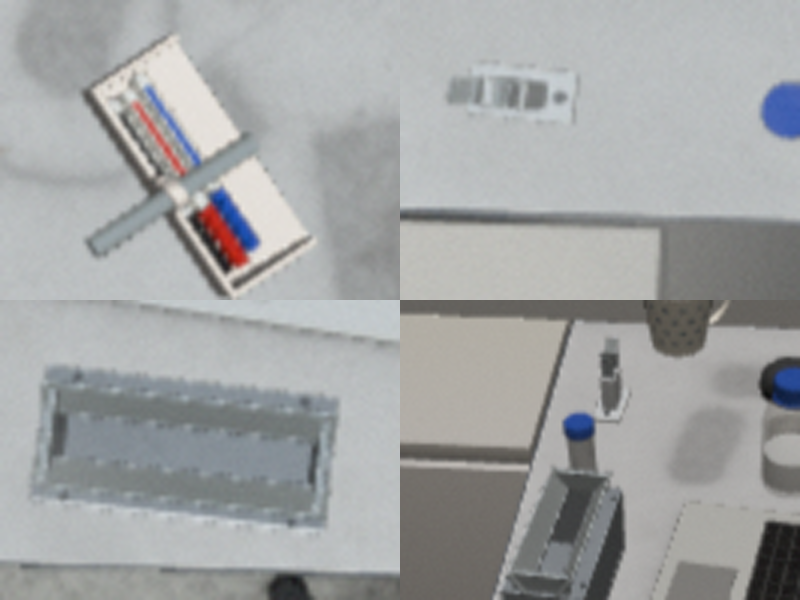

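```bash
cat > h.py <<'E'
import cv2,numpy as np
from cell import env
np.set_printoptions(precision=4,suppress=True)
def ray(cam,u,v,T=None):
    p=env.camera_params(cam); f=210/np.tan(np.radians(p["vertical_fov"])/2)
    d=np.array([u-p["cx"],v-p["cy"]])
    if cam=="wrist":
        r=np.hypot(*d); th=r/f; c=np.r_[d/max(r,1e-9)*np.sin(th),np.cos(th)]; M=T@p["T_tool_cam"]
    else: c=np.r_[d/f,1]; M=p["cam_to_world"]
    return M[:3,3],M[:3,:3]@c
def onz(cam,u,v,z,T=None):
    o,d=ray(cam,u,v,T); return o+d*(z-o[2])/d[2]
def Tt():
    s=env.state(); T=np.eye(4); T[:3,:3]=s["ee_rot"]; T[:3,3]=s["position"]; return T
def Rz(a): c,s=np.cos(a),np.sin(a); return np.array([[c,-s,0],[s,c,0],[0,0,1.]])
def Ry(a): c,s=np.cos(a),np.sin(a); return np.array([[c,0,s],[0,1,0],[-s,0,c]])
GX=-0.012
# tool axes in the tray frame: x (approach) = -z, y = s*y
def tool(s): return np.array([[0,0,s],[0,s,0],[-1,0,0]],float)
def tcp(O,R,s,gx=GX,gz=.064): # tray pose -> TCP pose when gripped
    return O+R@np.array([gx,0,gz-env.pinch_z]), R@tool(s)
E
python3 - <<'E'
from h import *
A=lambda x,y,o,dy=0:(o[0]+x/4,o[1]+(y-dy)/4)
t=(355,195);c=(100-100,220);b=(220,210)
tail=onz("top",*A(97,246,t),.066);fr=onz("top",*A(252,140,t),.066)
d=fr-tail;print("rod",tail,fr,np.linalg.norm(d),"yaw",np.arctan2(d[1],d[0]))
for n,p,z in(("c",(175,35),.04),("c",(87,90),.04),("c",(315,242),.04)):print(n,onz("top",*A(*p,t),z))
for p in((65,415),(315,450),(310,490),(65,460)):print("slot",onz("top",*A(*p,b,300),.08))
for p in((472,62),(578,70),(573,122),(470,117)):print("foot",onz("top",100+(p[0]-400)/4,220+p[1]/4,.0))
print("clip top z.084",onz("top",100+62/4,220+92/4,.084), onz("top",100+75/4,220+92/4,.084))
for n,p in(("tubea",(346,258)),("tubeb",(198,247))):print(n,onz("top",*p,.112))
print("edge",onz("top",130,273,0), env.state()["position"],env.state()["ee_rot"])
# scene cross: clip foot, slot
S=lambda x,y:(190+(x-400)/3,120+(y-300)/3)
for p in((597,410),(622,418),(632,390)):print("sc foot",onz("scene",*S(*p),0))
E
```

```text
rod [ 0.4821 -0.2657  0.066 ] [ 0.5501 -0.3608  0.066 ] 0.11690377221913911 yaw -0.9499218638369801
c [ 0.6166 -0.3194  0.04  ]
c [ 0.58   -0.2639  0.04  ]
c [ 0.4879 -0.4086  0.04  ]
slot [0.5159 0.0874 0.08  ]
slot [ 0.4988 -0.066   0.08  ]
slot [ 0.4744 -0.0635  0.08  ]
slot [0.4885 0.0865 0.08  ]
foot [0.5166 0.4056 0.    ]
foot [0.5133 0.3356 0.    ]
foot [0.4792 0.3373 0.    ]
foot [0.4806 0.405  0.    ]
clip top z.084 [0.4974 0.3815 0.084 ] [0.4976 0.3735 0.084 ]
tubea [ 0.4773 -0.177   0.112 ]
tubeb [0.4935 0.1748 0.112 ]
edge [0.4198 0.3691 0.    ] [ 0.1833 -0.4916  0.2308] [[-0.0002  0.3492 -0.937 ]
 [ 0.0012 -0.937  -0.3492]
 [-1.     -0.0012 -0.0002]]
sc foot [0.482  0.3604 0.    ]
sc foot [ 0.5146  0.3453 -0.    ]
sc foot [0.5194 0.4076 0.    ]
```

```bash
cat >> h.py <<'E'
BX=np.array([.4944,.0111]);BY=-.103
CL=np.array([.557,.369,0]);CY=-.03
def tip(th,flip,zl=.126,off=-.015):
    R=Rz(BY+(np.pi if flip else 0)); L=np.r_[BX,zl]+R@np.array([off,0,0]); R=R@Ry(th)
    return L-R@np.array([.033,0,.021]),R
E
python3 - <<'E'
from h import *
O=np.array([.5357,-.341,0]);Y=-.96
for s in(1,-1):
    print("s",s)
    print(" grasp",env.ik(*tcp(O,Rz(Y),s))," up",env.ik(*tcp(O+[0,0,.15],Rz(Y),s)))
    for fl in(0,1):
        for th in(0,20,40,45): print(" tip",fl,th,env.ik(*tcp(*tip(np.radians(th),fl,zl=.126),s)))
    print(" park",env.ik(*tcp(CL,Rz(CY),s)),env.ik(*tcp(CL+[0,0,.1],Rz(CY),s)))
E
```

```text
s 1
 grasp [-0.6766  0.6266 -0.1332  0.811   0.      0.2834]  up [-0.6766  0.5     0.0694  1.1401  0.      0.2834]
 tip 0 0 [-0.1287  0.191  -0.5154  0.8644  0.     -0.0257]
 tip 0 20 [-0.123   0.489  -0.1075  1.3233 -0.0068 -0.0188]
 tip 0 40 [-0.1196  0.8224  0.3243  1.7707 -0.0107 -0.0127]
 tip 0 45 [-0.119   0.9115  0.4403  1.8849 -0.0113 -0.0113]
 tip 1 0 [-0.123   0.4026 -0.2115  0.9567  0.      3.1215]
 tip 1 20 [-0.1288  0.1293 -0.6318  0.4608  0.0088  3.1174]
 tip 1 40 [-0.138  -0.038  -1.046  -0.1351  0.0225  3.1148]
 tip 1 45 [-0.141  -0.0412 -1.1514 -0.3244  0.0269  3.1147]
 park [ 0.4847  0.6837 -0.0218  0.8653  0.      0.5147] [0.4847 0.5974 0.1018 1.0752 0.     0.5147]
s -1
 grasp [-0.6766  0.6266 -0.1332  0.811   0.     -2.8582]  up [-0.6766  0.5     0.0694  1.1401  0.     -2.8582]
 tip 0 0 [-0.1287  0.191  -0.5154  0.8644  0.      3.1159]
 tip 0 20 [-0.123   0.489  -0.1075  1.3233 -0.0068  3.1228]
 tip 0 40 [-0.1196  0.8224  0.3243  1.7707 -0.0107  3.1289]
 tip 0 45 [-0.119   0.9115  0.4403  1.8849 -0.0113  3.1303]
 tip 1 0 [-0.123   0.4026 -0.2115  0.9567  0.     -0.02  ]
 tip 1 20 [-0.1288  0.1293 -0.6318  0.4608  0.0088 -0.0242]
 tip 1 40 [-0.138  -0.038  -1.046  -0.1351  0.0225 -0.0268]
 tip 1 45 [-0.141  -0.0412 -1.1514 -0.3244  0.0269 -0.0269]
 park [ 0.4847  0.6837 -0.0218  0.8653  0.     -2.6269] [ 0.4847  0.5974  0.1018  1.0752  0.     -2.6269]
```

```bash
python3 - <<'E'
from h import *
O=np.array([.5357,-.341,0]);Y=-.96
env.move_ptp(*tcp(O+[0,0,.12],Rz(Y),1)); T=Tt(); im=env.read_camera("wrist"); np.save("T1.npy",T)
cv2.imwrite("pics/w1.png",im); print(env.state()["t"],T[:3,3])
E
```

```text
1.5917 [ 0.5283 -0.3319  0.1655]
```

View pics/w1.png

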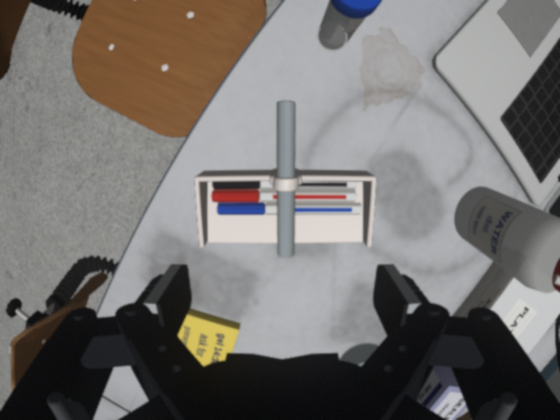

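```bash
python3 - <<'E'
from h import *
T=np.load("T1.npy")
a=onz("wrist",286,101,.066,T);b=onz("wrist",286,256,.062,T);d=b-a;d[2]=0
Y=np.arctan2(d[1],d[0]);u=d/np.linalg.norm(d);m=(a+b)/2
print(a,b,np.linalg.norm(d),Y,"O from mid",m+u*.034)
post=onz("wrist",286,184,.068,T);print("post->O",post+u*.033)
p,q=onz("wrist",202,246,.021,T),onz("wrist",368,244,.021,T);e=p-q
print("lip len",np.linalg.norm(e),"yaw",np.arctan2(-e[0],e[1])+0, "O from lip",(p+q)/2-u*.033)
E
```

```text
[ 0.482  -0.2598  0.066 ] [ 0.5527 -0.3606  0.062 ] 0.12305511341984375 -0.9590667217803882 O from mid [ 0.5369 -0.338   0.064 ]
post->O [ 0.5364 -0.3375  0.068 ]
lip len 0.16092679931711174 yaw 2.19185610664592 O from lip [ 0.5377 -0.3398  0.021 ]
```

The rod length (123 mm) and lip length (161 mm) match the stated sizes, and the rod yaw agrees with the first estimate, so I'll grasp and lift.

```bash
python3 - <<'E'
from h import *
O=np.array([.537,-.3385,0]);Y=-.957
p,R=tcp(O,Rz(Y),1); 
env.movel(p,R,vel=.12)
env.grip(0.0,110); s=env.state(); print(s["gripper_width"],s["contact_force"],s["torque"])
env.movel(p+[0,0,.17],vel=.15); env.sleep(.2); s=env.state(); print(s["t"],s["gripper_width"],s["contact_force"],s["torque"])
cv2.imwrite("pics/w2.png",env.read_camera("wrist"))
# over the box, level, front end leading side
env.move_ptp(*tcp(*tip(0,0,zl=.24),1)); 
T=Tt(); np.save("T3.npy",T); cv2.imwrite("pics/w3.png",env.read_camera("wrist")); print(env.state()["t"])
E
python3 -c "
import cv2,numpy as np
a=cv2.imread('pics/w2.png');b=cv2.imread('pics/w3.png')
cv2.imwrite('pics/w23.png',cv2.resize(np.vstack([a[60:360],b[60:360]]),(560,600)))"
```

```text
0.010926934872892615 [-0.2199  0.939   6.0315] [ 0.1869  0.3022 -0.0644]
4.9167 0.010901837982388664 [-0.2521 -0.3082 -1.6984] [-0.0155 -0.0252  0.039 ]
6.375
```

View pics/w23.png

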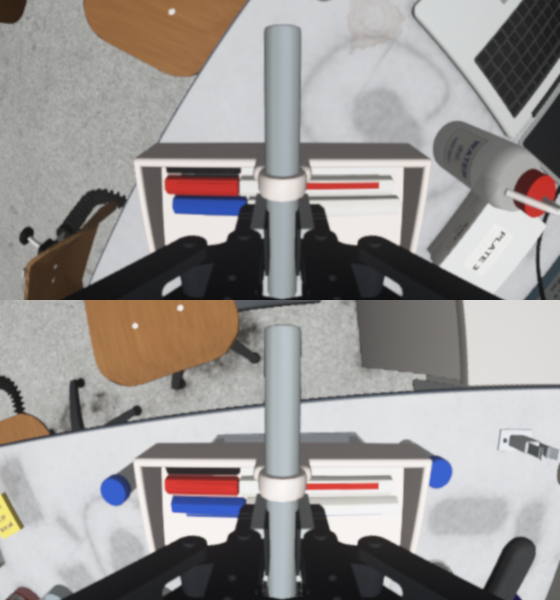

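```bash
python3 - <<'E'
from h import *
r=np.radians
env.movel(*tcp(*tip(r(0),0,zl=.145),1),vel=.12)
for th,z in((10,.135),(20,.126),(31,.126),(42,.126)):
    env.movel(*tcp(*tip(r(th),0,zl=z),1),vel=.06); print(th,env.state()["t"],env.state()["contact_force"])
env.sleep(.8); 
cv2.imwrite("pics/s4.png",env.read_camera("scene"));cv2.imwrite("pics/t4.png",env.read_camera("top"));cv2.imwrite("pics/w4.png",env.read_camera("wrist"))
print(env.state()["t"],env.state()["contact_force"])
r=lambda im,x,y,w,h,W,H:cv2.resize(im[y:y+h,x:x+w],(W,H),interpolation=cv2.INTER_CUBIC)
a,b,c=[cv2.imread(f"pics/{n}4.png") for n in"stw"]
o=np.zeros((600,800,3),np.uint8)
o[:300,:400]=r(a,190,160,120,90,400,300);o[:300,400:]=r(b,215,200,120,90,400,300);o[300:,:400]=r(c,0,0,560,420,400,300)
cv2.imwrite("pics/c4.png",o)
E
```

```text
10 7.6417 [-0.9254 -0.0324 -2.0081]
20 7.975 [ 0.2459 -0.0477 -1.8545]
31 8.3333 [ 0.7233 -0.6578 -1.3849]
42 8.7083 [-0.2848 -0.0904 -1.0305]
9.6583 [-0.6318  0.9954 -1.8523]
```

View pics/c4.png

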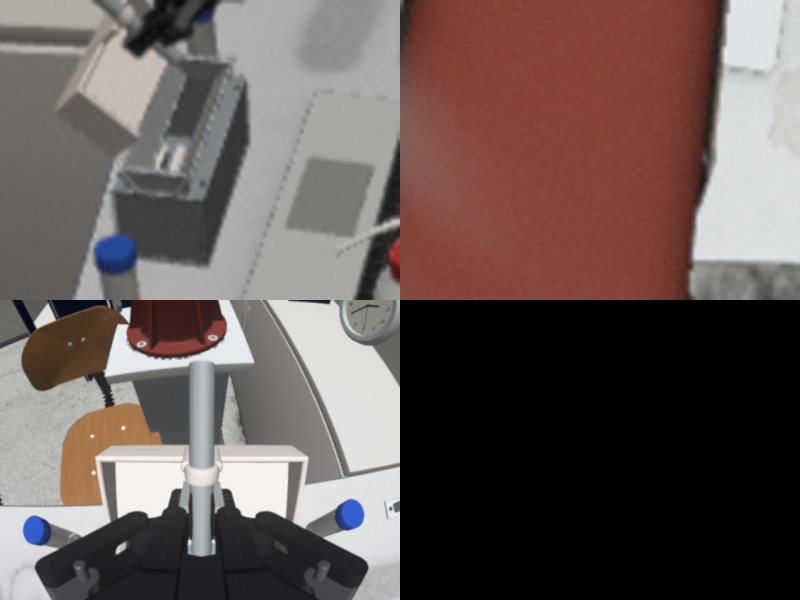

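```bash
python3 - <<'E'
from h import *
r=np.radians
env.movel(*tcp(*tip(r(42),0,zl=.16),1),vel=.12)
env.movel(*tcp(*tip(0,0,zl=.22),1),vel=.15)
env.move_ptp(*tcp(CL+[0,0,.13],Rz(CY),1)); env.sleep(.2)
T=Tt(); np.save("T5.npy",T)
for n in("top","scene","wrist"): cv2.imwrite(f"pics/{n}5.png",env.read_camera(n))
print(env.state()["t"],env.state()["contact_force"],T[:3,3])
r=lambda im,x,y,w,h,W,H:cv2.resize(im[y:y+h,x:x+w],(W,H),interpolation=cv2.INTER_CUBIC)
a,b,c=[cv2.imread(f"pics/{n}5.png") for n in("top","scene","wrist")]
o=np.zeros((600,800,3),np.uint8)
o[:300,:400]=r(a,220,210,100,75,400,300);o[:300,400:]=r(b,200,140,120,90,400,300);o[300:,:400]=r(c,0,0,560,420,400,300);o[300:,400:]=r(c,220,0,133,100,400,300)
cv2.imwrite("pics/c5.png",o)
E
```

```text
12.8417 [-0.3953 -0.1251 -2.2396] [0.5456 0.3683 0.176 ]
```

View pics/c5.png

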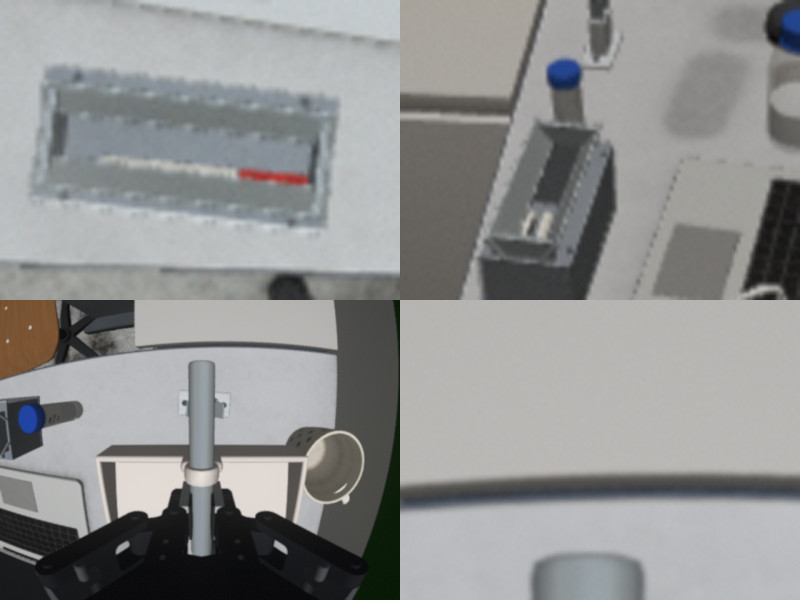

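```bash
python3 - <<'E'
import cv2,numpy as np
c=cv2.imread("pics/wrist5.png")[75:175,225:345]
cv2.imwrite("pics/c6.png",cv2.resize(c,(720,600),interpolation=cv2.INTER_CUBIC))
E
```

```text
(no output)
```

View pics/c6.png

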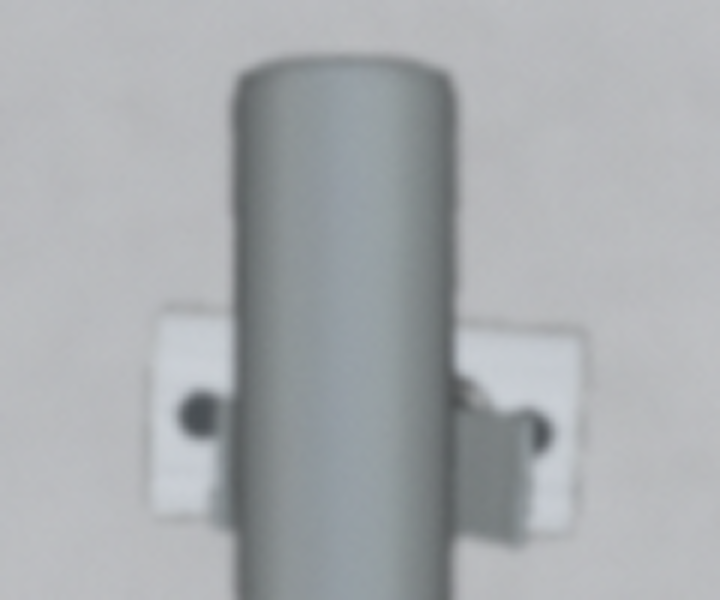

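```bash
python3 - <<'E'
from h import *
T=np.load("T5.npy"); P=lambda x,y,z:onz("wrist",225+x/6,75+y/6,z,T)
C=np.array([P(*p,0.003) for p in((157,308),(585,330),(577,535),(152,520))]);c=C.mean(0)
e=(C[0]+C[3]-C[1]-C[2])/2; e=-e if e[1]<0 else e; Y=np.arctan2(-e[0],e[1])
print(C[:,:2],"centre",c,"len",np.linalg.norm(e),"yaw",Y,"origin",c+Rz(Y)@[.06,0,0])
l,r=P(212,520,.08),P(525,535,.08); print("fingers",l,r,(l+r)/2)
t=onz("wrist",225+347/6,75+60/6,.130+.064,T);print("tail",t,"expected",CL+Rz(CY)@[-.095,0,0])
E
```

```text
[[0.4792 0.3412]
 [0.4848 0.4097]
 [0.5183 0.4079]
 [0.5137 0.3388]] centre [0.499  0.3744 0.003 ] len 0.0689642603219456 yaw -0.07360200945570164 origin [0.5588 0.37   0.003 ]
fingers [0.5045 0.354  0.08  ] [0.5076 0.3923 0.08  ] [0.506  0.3731 0.08  ]
tail [0.4613 0.3714 0.194 ] expected [0.462  0.3718 0.    ]
```

```bash
sed -i 's/^CL=.*/CL=np.array([.5584,.3702,0]);CY=-.055/' h.py; python3 - <<'E'
from h import *
env.movel(*tcp(CL+[0,0,.035],Rz(CY),1),vel=.1)
print(env.state()["t"],env.state()["contact_force"])
for z in(.026,.020,.016,.013,.010,.007,.004,.002,0,-.001):
    env.movel(*tcp(CL+[0,0,z],Rz(CY),1),vel=.03); s=env.state(); print(z,s["position"][2],s["contact_force"],s["torque"])
    if abs(s["contact_force"]).max()>35: break
print(s["t"]); cv2.imwrite("pics/w7.png",env.read_camera("wrist"));cv2.imwrite("pics/s7.png",env.read_camera("scene"))
c=cv2.imread("pics/w7.png")[60:270,130:410];b=cv2.imread("pics/s7.png")[110:200,200:320]
cv2.imwrite("pics/c7.png",np.vstack([cv2.resize(c,(400,300)),cv2.resize(b,(400,300),interpolation=cv2.INTER_CUBIC)]))
E
```

```text
13.9417 [ 0.699   0.9647 -2.1469]
0.026 0.0710736709961982 [-0.0787  0.4657 -1.9447] [ 0.0053 -0.0001  0.0236]
0.02 0.06500822699068944 [-0.1667  0.2234 -1.9898] [-0.0625  0.0454  0.0337]
0.016 0.06104834832969608 [ 0.491  -0.2476 -1.9187] [ 0.002  -0.0072 -0.1031]
0.013 0.058492227433961194 [ 0.3149 -0.3131 -0.4996] [-0.0182 -0.0048 -0.093 ]
0.01 0.055219444726194875 [ 1.2179 -0.2065  0.3926] [ 0.0291 -0.0454  0.0205]
0.007 0.05174636568066792 [ 1.0666 -0.0632 -2.2387] [ 0.0033 -0.2554 -0.0088]
0.004 0.048619204401645244 [ 0.2092 -0.2087 -3.8663] [ 0.1    -0.1824 -0.0587]
0.002 0.04707632643289887 [ 0.0088 -0.6273 -1.8474] [ 0.0282 -0.0419 -0.0543]
0 0.045689035724508276 [-0.8566  0.4413  1.4884] [-0.0372  0.0618  0.0287]
-0.001 0.04564712963763107 [-2.5993 -1.3272 10.3355] [-0.3911  0.6599 -0.0158]
16.775
```

View pics/c7.png

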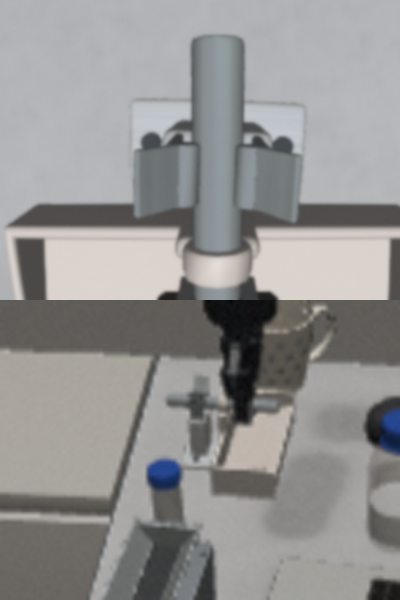

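```bash
python3 - <<'E'
from h import *
env.movel(*tcp(CL+[0,0,-.003],Rz(CY),1),vel=.03); print(env.state()["contact_force"],env.state()["torque"])
env.grip(.05); print(env.state()["contact_force"])
env.movel(*tcp(CL+[0,0,.12],Rz(CY),1),vel=.15)
T=Tt(); np.save("T8.npy",T); 
for n in("wrist","scene","top"): cv2.imwrite(f"pics/{n}8.png",env.read_camera(n))
print(env.state()["t"],env.state()["contact_force"])
r=lambda im,x,y,w,h,W,H:cv2.resize(im[y:y+h,x:x+w],(W,H),interpolation=cv2.INTER_CUBIC)
a,b,c=[cv2.imread(f"pics/{n}8.png") for n in("top","scene","wrist")]
o=np.zeros((600,800,3),np.uint8)
o[:300,:400]=r(c,140,60,280,210,400,300);o[:300,400:]=r(b,220,110,80,60,400,300);o[300:,:400]=r(a,40,100,400,300,400,300);o[300:,400:]=r(b,150,110,260,195,400,300)
cv2.imwrite("pics/c8.png",o)
E
```

```text
[-9.2316 -4.9238 28.2861] [-1.0604  1.8642  0.0336]
[0.1127 0.2322 0.1332]
18.7 [0.2454 0.0364 0.9312]
```

View pics/c8.png

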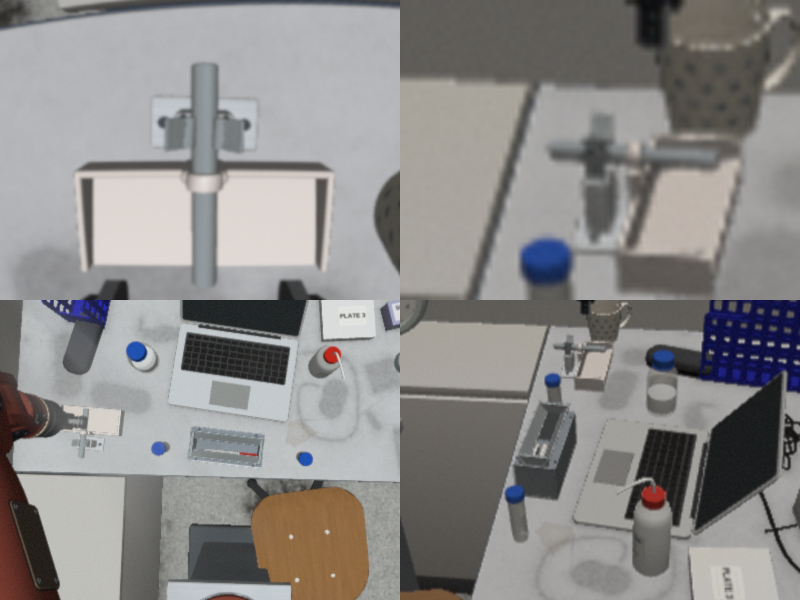

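```bash
python3 - <<'E'
from h import *
T=np.load("T8.npy")
def tri(r1,r2):
    A=[];b=[]
    for o,d in(r1,r2):
        d=d/np.linalg.norm(d);M=np.eye(3)-np.outer(d,d);A.append(M);b.append(M@o)
    return np.linalg.solve(sum(A),sum(b))
t=(282.8,103.4);f=(282.8,260.9)
print("tail",tri(ray("wrist",*t,T),ray("scene",249.8,140)),"front",tri(ray("wrist",*f,T),ray("scene",283.4,141.4)))
a,b=onz("wrist",*t,.064,T),onz("wrist",*f,.064,T);d=b-a;u=d/np.linalg.norm(d)
print(a,b,np.linalg.norm(d),np.arctan2(d[1],d[0]),"O",(a+b)/2+.034*u)
for n,ps in(("0",((346,258),(198,247))),):pass
# bystander shift check: caps by colour in top view before/after
for k in("0","8"):
    im=cv2.imread(f"pics/top{k}.png").astype(int); 
    out=[]
    for m in((im[...,0]>im[...,2]+70)&(im[...,0]>120),(im[...,2]>im[...,0]+80)&(im[...,2]>150)):
        n,l,s,c=cv2.connectedComponentsWithStats(m.astype(np.uint8))
        out+=[c[i].round(1).tolist() for i in range(1,n) if s[i,4]>60 and 130<c[i][1]<270 and 150<c[i][0]<390]
    print(k,out)
E
```

```text
tail [0.4618 0.3759 0.0604] front [0.5848 0.3688 0.0649]
[0.4623 0.3759 0.064 ] [0.5864 0.3691 0.064 ] 0.12426979731657173 -0.054559037904633755 O [0.5583 0.3707 0.064 ]
0 [[175.3, 150.4], [196.9, 247.1], [345.3, 258.3], [371.9, 153.8]]
8 [[175.3, 150.4], [197.9, 248.1], [345.3, 258.7], [371.9, 153.8]]
```

```bash
python3 - <<'E'
import cv2,numpy as np
for k,box in(("top0",(185,235,212,262)),("top5",(185,235,212,262)),("top8",(185,235,212,262)),("scene0",(240,150,262,172)),("s4",(240,150,262,172)),("scene5",(240,150,262,172)),("scene8",(240,150,262,172))):
    im=cv2.imread(f"pics/{k}.png").astype(int); x0,y0,x1,y1=box; im=im[y0:y1,x0:x1]
    for th in(30,60,90):
        m=(im[...,0]-im[...,2]>th); y,x=np.nonzero(m); print(k,th,m.sum(),(x.mean()+x0).round(2),(y.mean()+y0).round(2),x.min()+x0,x.max()+x0,y.min()+y0,y.max()+y0)
E
```

```text
top0 30 167 197.07 247.28 190 204 241 254
top0 60 141 197.0 247.13 191 203 241 253
top0 90 116 196.78 247.34 191 203 242 253
top5 30 165 198.03 248.24 191 205 241 255
top5 60 140 197.98 248.09 192 204 242 254
top5 90 117 197.81 248.3 192 204 243 254
top8 30 167 198.01 248.17 191 205 241 255
top8 60 140 197.98 248.09 192 204 242 254
top8 90 116 197.78 248.34 192 204 243 254
scene0 30 82 249.2 161.38 244 254 157 166
scene0 60 56 249.18 160.96 245 253 158 164
scene0 90 34 248.88 160.26 245 253 158 162
s4 30 11 250.82 164.64 249 253 163 166<stdin>:5: RuntimeWarning: Mean of empty slice.
  ret = ret.dtype.type(ret / rcount)
Traceback (most recent call last):
ValueError: zero-size array to reduction operation minimum which has no identity
```

```bash
python3 - <<'E'
import cv2,numpy as np
f=lambda k:cv2.cvtColor(cv2.imread(f"pics/{k}.png"),cv2.COLOR_BGR2GRAY).astype(np.float32)
def sh(a,b,x0,y0,x1,y1):
    (d,r)=cv2.phaseCorrelate(a[y0:y1,x0:x1].copy(),b[y0:y1,x0:x1].copy(),cv2.createHanningWindow((x1-x0,y1-y0),5)); return np.round(d,2),round(r,2)
for p,q in(("top0","top5"),("top5","top8")):
    for n,b in(("tube_b",(183,233,213,263)),("tube_a",(331,243,361,273)),("bottle",(160,135,200,175)),("wash",(350,135,395,180)),("box",(225,222,310,270)),("laptop",(245,175,300,215))): print(p,q,n,sh(f(p),f(q),*b))
for q in("scene5","scene8"):
    for n,b in(("tube_b",(238,150,262,182)),("tube_a",(213,225,240,270)),("box",(222,175,268,240)),("bottle",(305,140,335,185))): print(q,n,sh(f("scene0"),f(q),*b))
E
```

```text
top0 top5 tube_b (array([0.64, 0.58]), 1.0)
top0 top5 tube_a (array([-0.04,  0.44]), 0.92)
top0 top5 bottle (array([-0.04,  0.01]), 0.93)
top0 top5 wash (array([0.45, 0.47]), 1.0)
top0 top5 box (array([-0.18,  0.04]), 0.64)
top0 top5 laptop (array([-0.05, -0.11]), 1.0)
top5 top8 tube_b (array([-0.01,  0.14]), 0.94)
top5 top8 tube_a (array([ 0.03, -0.03]), 0.96)
top5 top8 bottle (array([0.06, 0.06]), 0.96)
top5 top8 wash (array([0.51, 0.46]), 1.0)
top5 top8 box (array([-0.04, -0.05]), 1.0)
top5 top8 laptop (array([-0.02, -0.  ]), 0.89)
scene5 tube_b (array([-0.15,  0.07]), 1.0)
scene5 tube_a (array([ 0.4 , -0.16]), 0.98)
scene5 box (array([-0.19, -0.02]), 0.79)
scene5 bottle (array([-0. ,  0.5]), 0.99)
scene8 tube_b (array([-0.17,  0.04]), 0.99)
scene8 tube_a (array([ 0.43, -0.11]), 0.98)
scene8 box (array([-0.16, -0.02]), 0.79)
scene8 bottle (array([-0.05,  0.58]), 1.0)
```

```bash
python3 - <<'E'
from h import *
p=env.state()["position"]; env.movel(np.array(p)+[0,0,.08],vel=.2)
R=Rz(BY)@tool(1); env.move_ptp(np.r_[BX,.26]+Rz(BY)@[.03,0,0],R)
c=env.read_camera("wrist"); print(env.state()["t"])
cv2.imwrite("pics/w9.png",cv2.resize(c[100:340,120:440],(800,600),interpolation=cv2.INTER_CUBIC))
E
```

```text
20.65
```

View pics/w9.png

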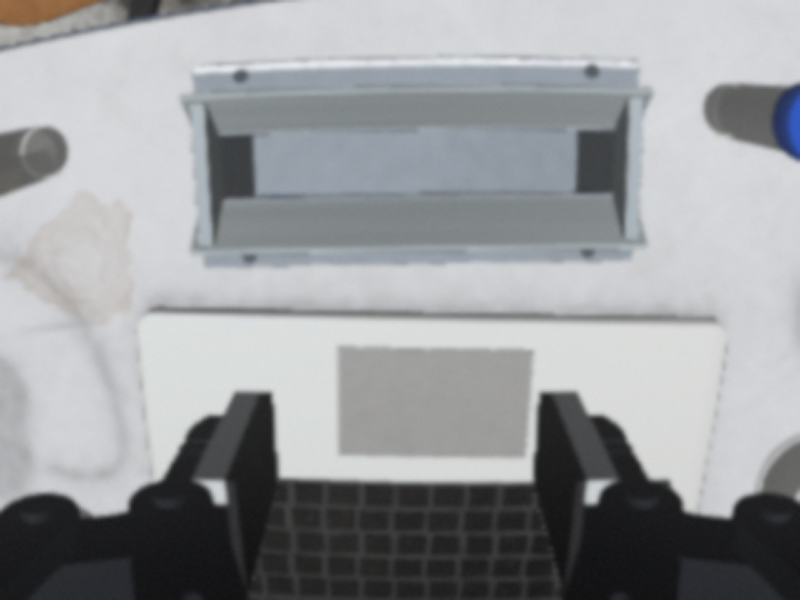

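The slot is clear with nothing jammed. No pens are in the tray or on the bench, so I'm handing in.

```bash
python3 -c "
from cell import env
print(env.close_job(), env.state()['t'])"
```

```text
the job is handed in; nothing more can be done
the job is handed in; nothing more can be done
```

I tipped the pens into the slot box, parked the empty tray in the clip and handed the job in. The arm's clock read about 21 s against the 48 s limit.

- **Pens:** The tray looked empty after tipping at 42° and again once parked. The slot is unobstructed and I saw no pen on the bench. I did not see all three pens inside the box at once: the top view showed one red pen through the slot and the scene view showed two pen bodies. The last close look from above saw only the part of the box floor under the slot, which was bare.
- **Parking:** The push force dropped off as the rod passed the throat, and the tray then pressed on the bench with about 28 N before I let go. Afterwards the tray measured within 1 mm of the target position and 0.0005 rad of the target yaw; that target was my own estimate of the clip. The rod tail was at about 60 mm and the front at about 65 mm, where 64 mm is expected. I put the difference down to measurement error, and the tail was not standing high.
- **Bystanders:** All are standing. The top view hinted that tube_b moved by up to 1 pixel (about 2.5 mm), but the scene view showed less than 0.2 pixel and no contact forces appeared. I took it as image noise.

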